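# Discard a culture dish through a spring-covered chute

## Task

Discard the used culture dish through the yellow discard station without gripping or lifting it: press the red paddle beside the tray with one fingertip and keep it pressed so that the spring-closed cover stays open, while the other fingertip pushes the dish along the tray and under the cover until it drops into the bin. Then take the fingers away so that the cover springs shut over the dish, and leave the two small vials and the blue-capped bottle standing where they are.

Things in the scene. Friction and masses are not known exactly. Their poses are not given: they have to be found in the camera images.
- station: Discard station fixed on the bench: steel tray, yellow bin, red sprung cover. Origin at bench height under the sill, the line where the tray floor ends and the bin's opening begins, mid-lane. x: the way the dish is pushed, into the bin; y: left of that; z: up. Other entries give mm in this frame. Cover and paddle are one rocker on a hinge parallel to x at y = -55, z = 100 (end blocks up to z = 106).
- sill (a point): Middle of the sill, on the tray floor: station x 0, y 0, z 90. The flat tray floor (z = 90) runs from x = -165 to the sill; guides 6 high stand along its sides, 62 apart (y = -31 to 31). The cover's closed front comes down to 2 above the floor at the sill and slopes back; the cover lies over x = 0 to 90, y = -55 to 42, top at z = 102.
- bin_in (a point): Middle of the bin's inner floor (4 above the bench). The bin is open under the cover: drop opening x = 0 to 85, y = -34 to 34; inside walls at x = -2 to 104, y = -61 to 43. A dish whose middle is pushed past the sill tips and drops in by itself.
- dish: Used culture dish, round, open, amber filling, 56 in diameter, 12 high, about 25 g, lying flat on the station's tray between the guides, its middle 62 to 100 before the sill. Origin: centre of its underside.
- cover (a joint): Angle of cover and paddle about their hinge, rad: 0 closed, grows as the paddle is pressed and the cover lifts, 0.9 at the stop. A spring closes it: about 2 N at mid-paddle starts it, 4 to 5 N holds 0.6. At 0.6 its front clears the tray floor by 15 (paddle side) to 52 (far side) and its highest edge is at z = 156; at 0.5 the least clearance is 13.
- paddle (a point): Middle of the paddle's face; moves with it. The paddle is 25 wide and runs along the tray from x = -150 to -2 on its -y side, with nothing under it. Released, its face slopes up and outward, middle at y = -79, z = 110. Pressed level (face at z = 94, y = -93 to -68) it holds the cover at 0.6. A fingertip pressing it may slide along x.
- vial_red: Loose small vial with red cap, 13 in diameter, 44 high, upright on the bench beside the tray. Origin: centre of its underside.
- vial_green: Loose small vial with green cap, 13 in diameter, 44 high, upright on the bench beside the tray. Origin: centre of its underside.
- bottle_blue: Loose small bottle with blue cap, 33 in diameter, 62 high, upright on the bench beside the tray. Origin: centre of its underside.

How it is judged (in metres and radians):
On the way, in this order (a step that is already met when the one before it is completed fails the run):
1. the cover is held open by the fingers while the dish is still wholly outside it (value of joint cover above 0.4 rad and contact force between the fingers and cover above 0.3 N and x of dish in the frame of station below -0.024 m and z of dish in the frame of station above 0.085 m), for 0.1 s.
2. the dish is pushed over the sill under the open cover (value of joint cover above 0.25 rad and x of dish in the frame of station between 0 and 0.108 m and z of dish in the frame of station below 0.095 m), for 0.05 s.
At the end, for the whole second after the job is handed in: The dish is at rest inside the bin (its origin at least 20 mm below the tray floor and between the bin's walls), the cover is closed again (within 0.05 rad), and the vials and the blue-capped bottle stand upright within 20 mm of where they were (x of dish in the frame of station between 0 and 0.108 m and y of dish in the frame of station between -0.065 and 0.047 m and z of dish in the frame of station below 0.07 m and value of joint cover below 0.05 rad and linear speed of dish below 0.02 m/s and angle between each of vial_red, vial_green, bottle_blue's own z axis and vertical below 0.2 rad and distance of each of vial_red, vial_green, bottle_blue from where it was at the start of the episode below 0.02 m); the robot touches nothing.
It fails at once if the dish is lifted off the tray (its underside more than 15 mm above the tray floor) (z of dish in the frame of station above 0.105 m).
It fails at once if the cover is let down (below 0.2 rad) while the dish is in the mouth (value of joint cover below 0.2 rad and x of dish in the frame of station between -0.024 and 0.02 m and z of dish in the frame of station above 0.086 m).
It fails at once if the dish falls off the station (z of dish in the frame of station below 0.07 m and not (x of dish in the frame of station between -0.006 and 0.11 m and y of dish in the frame of station between -0.067 and 0.05 m)).
It fails at once if a vial or the blue-capped bottle is knocked over or pushed away (more than 20 mm) (angle between any of vial_red, vial_green, bottle_blue's own z axis and vertical above 0.35 rad or distance of any of vial_red, vial_green, bottle_blue from where it was at the start of the episode above 0.02 m).
It also fails if it takes over 35 s, if anything falls off the work surface, if the arm or the gripper's body presses on something with over 40 N, if the wrist force passes 120 N, or if a joint passes its speed limit or range.

## Robot

A 7-joint arm with a two-finger parallel gripper is mounted at the origin on the work surface; the furniture and walls round the work are solid. World frame = base frame: x ahead of the robot, y to its left, z up, the work surface at z = 0. Lengths are in m, angles in degrees, forces in N, time in s.
With the tool pointing down it reaches from about 0.425 to 0.8 m from the base axis. Payload 8.3 kg.
Tool frame: the origin (TCP) lies midway between the tips of the shut fingers; the grasp point (between the pads) lies 19 mm behind it (r.pinch_z is the distance from the TCP to the grasp point, in m); z points along the fingers, y is the direction in which the jaws open and shut (so a half turn about z gives the same grasp; the last joint's range is limited). The gripper opens to 85 mm and grips with 20 to 120 N. Pads are 22 mm wide; open, the fingers measure 114 mm over their backs; the gripper's body (76 mm by 85 mm) begins 54 mm behind the grasp point. The pads swing forward as they close: fully open they stand 13 mm farther back than shut.
Start: joints at [61.713, 21.967, 0.94, 78.501, -0.361, 79.538, -2.664], TCP at [0.261, -0.568, 0.192] pointing down, gripper open.
Joint ranges: [-169.22, 169.22], [-14.56, 117.87], [-87.37, 89.26], [10.42, 133.3], [-82.24, 262.24], [0.94, 117.77], [-172.7, 172.7]. Speed limits (degrees/s): [136.94, 136.94, 172.46, 172.46, 180, 180, 180].

## Interface

Orientations are given as a 3x3 rotation matrix whose columns are the frame's x, y, z axes.
In Python, from bench import sensors, imaging, workorder, r gives the robot as it stands.
- The arm moves only by the tool step_arm, never from a script. Its argument "deltas" is a list of rows, each an object with "slide": the shift along the tool's x, y, z in m, a list of three; "yaw": the turn about the tool's z in degrees. In form: [{"slide": [tx, ty, tz], "yaw": yaw}, ...]. A call has exactly 8 rows; each row is the pose to reach, as a shift and turn from the pose commanded when the call began, along the tool's axes at that moment; what a row does not reach only later rows make up. A row lasts 1/10 s, in which the tool goes at most 50 mm and 8.59 degrees, less where a joint would pass 70% of its speed; a pose out of reach is approached as far as the arm can. A call with a gripper value outside its range is refused whole. "gripper" is the opening, from 0 (shut) to 1 (fully open), set as the call begins (left out, the last holds). The fingers move at their own pace and stop on an object; the grip force is fixed at half the most. Time passes only in rows, so rows that repeat a pose let the fingers close, or fill a call up. It gives the time, the measured TCP pose, the force and the opening at its end, in the units of the state.
- sensors.observe(): the state, without advancing time (a new reading comes with each control period).
- imaging.camera(name): name is "scene" or "top" or "wrist"; returns a dict with "color" (400x640x3 uint8, red, green, blue), "camera_matrix" (3x3 intrinsics, pixels), "origin" and "orientation" of the camera in the world. Camera axes: x right, y down, z forward; pixel columns grow to the right and rows downward; lengths in m; the calibration is good to about 2 mm. A picture is of the moment at which its call begins. There is no depth.
- workorder.close_job(): hands the job in, once; it reports no verdict.
The state is a dict: "time": time; "qpos": joint angles; "dq": joint speeds; "joint_torque": joint torques, N m; "tcp_pos": TCP position; "ee_rot": TCP orientation; "ft_force": force on the tool from outside, world axes, zero at the start; "torque": the same for the moment, N m; "finger_gap": finger opening in m.
Only numpy, scipy, OpenCV 4.12 (cv2) and the standard library are available. Lean on these libraries where they do the work, as an engineer would, in place of code of your own. Each camera call takes 0.05 s, during which the arm holds its last target. There are 200 camera calls.

## Working session

There is one attempt and no reset: what is moved stays moved. The work goes in short steps, Python scripts to look and compute and a tool call to move; the robot and the scene stay as the last step left them, time stands still between calls to the robot, and variables do not carry over. Pictures are saved under pics/ and viewed, about 8 in all and at most 12, crops included, and the job is handed in when it is done.

Besides the shell and the picture viewer there is one more tool, called after "Request:" as name([rows], argument=value, ...), one row to a line, values as JSON. step_arm: Moves the arm, as the interface text tells. Its arguments: {"type":"object","properties":{"deltas":{"type":"array"},"gripper":{"type":"number"}},"required":["deltas"]}

```bash
mkdir -p pics; cat > h.py <<'E'
import numpy as np, cv2
from bench import sensors, imaging, workorder, r
def snap(name,fn):
    c=imaging.camera(name); cv2.imwrite(fn,c["color"][:,:,::-1]); np.savez(fn+".npz",K=c["camera_matrix"],o=c["origin"],R=c["orientation"]); return c
def px2w(fn,u,v,z):
    d=np.load(fn+".npz"); ray=d["R"]@np.linalg.solve(d["K"],[u,v,1.]); t=(z-d["o"][2])/ray[2]; return d["o"]+t*ray
def w2px(fn,p):
    d=np.load(fn+".npz"); q=d["K"]@(d["R"].T@(np.array(p)-d["o"])); return q[:2]/q[2]
E
python3 - <<'E'
from h import *
s=sensors.observe(); print(s)
for n in("scene","top"):
    c=snap(n,f"pics/{n}0.png"); print(n,c["origin"],c["orientation"],c["camera_matrix"])
a=cv2.imread("pics/scene0.png");b=cv2.imread("pics/top0.png")
E
```

```text
{'time': 0.0, 'qpos': array([61.7114127 , 22.01512839,  0.93932001, 78.56256794, -0.35990591,
       79.53876034, -2.66262911]), 'dq': array([ 0.01884202, -0.01040543, -0.04971537, -0.00697202,  0.0963532 ,
       -0.06912957, -0.03277593]), 'joint_torque': array([ 4.63349534e-04, -6.27605009e+01,  8.44180472e-01, -3.71816432e+01,
        1.64562167e-02,  1.41797110e-02,  3.80358733e-05]), 'tcp_pos': array([ 0.2607803 , -0.56734246,  0.19137052]), 'ee_rot': array([[ 9.08587855e-01,  4.17692863e-01, -8.84406777e-04],
       [ 4.17693794e-01, -9.08586125e-01,  1.77435007e-03],
       [-6.24263641e-05, -1.98156415e-03, -9.99998035e-01]]), 'ft_force': array([-0.25535413,  0.4668219 ,  0.44024954]), 'torque': array([ 0.0087508 , -0.00765227,  0.02402048]), 'finger_gap': 0.08542229048117152}
scene [-0.0568431  -0.49860628  0.54795337] [[ 0.60309844 -0.41233629  0.68282579]
 [-0.79751529 -0.32838153  0.50609775]
 [ 0.01554491 -0.84979077 -0.52689088]] [[511.76729566   0.         323.94566017]
 [  0.         511.76729566 203.97081446]
 [  0.           0.           1.        ]]
top [ 0.41245498 -0.03651227  0.92028794] [[ 0.02369335 -0.99339254  0.11229376]
 [-0.99957696 -0.02543527 -0.01410476]
 [ 0.01686778 -0.11191207 -0.99357494]] [[515.37690526   0.         330.16992277]
 [  0.         515.37690526 202.66063186]
 [  0.           0.           1.        ]]
```

View pics/top0.png

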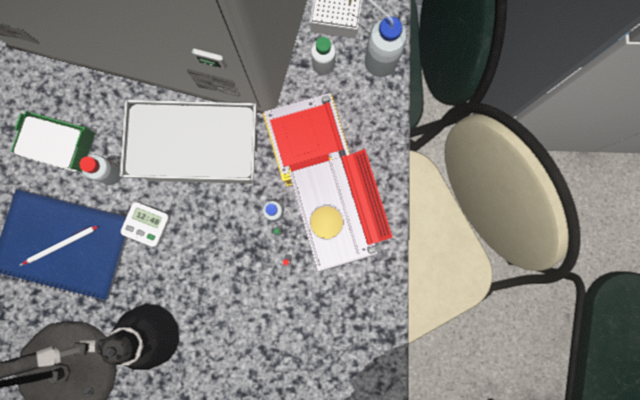

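View pics/scene0.png

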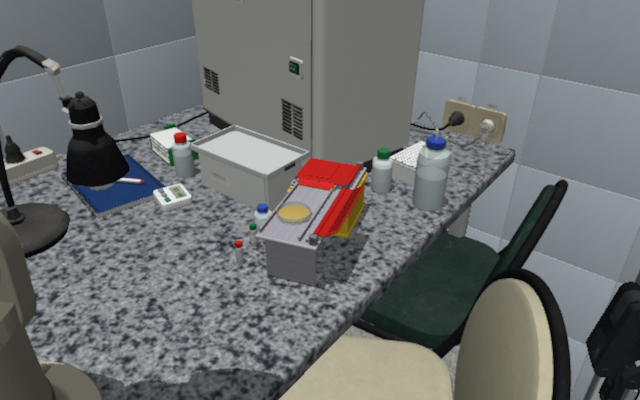

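The top view shows the station at about (265–390, 95–270), with the dish at (326,222), the paddle on the right, and the vials and blue-capped bottle on the left at (272,210), (276,231) and (286,262). I'll enlarge it.

```bash
python3 - <<'E'
from h import *
a=cv2.imread("pics/top0.png")[90:280,250:410]
cv2.imwrite("pics/topc.png",cv2.resize(a,None,fx=3.1,fy=3.1,interpolation=cv2.INTER_CUBIC)[:600])
E
```

```text
(no output)
```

View pics/topc.png

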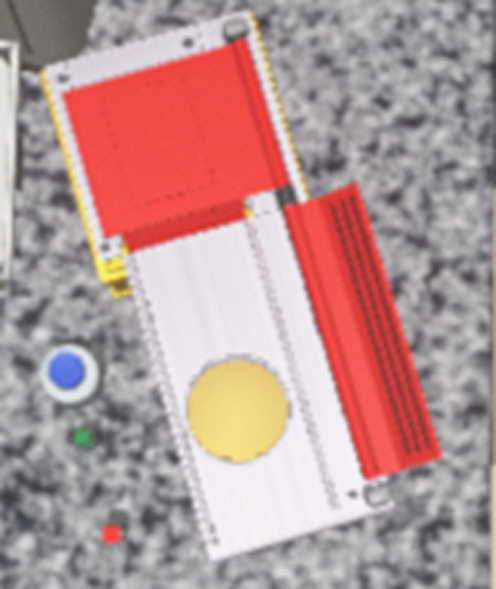

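The crop shows paddle corners at (285,203), (357,184), (440,458) and (367,479). The dish centre is at (238,410), and the caps are at (66,370) blue, (82,437) green and (112,534) red. I'll fit the station pose.

```bash
cat >> h.py <<'E'
def S(p,P):
    c,s=np.cos(P[2]),np.sin(P[2]); p=np.array(p,float)/1000
    return np.array([P[0]+c*p[0]-s*p[1],P[1]+s*p[0]+c*p[1],p[2]])
def inv(w,P):
    c,s=np.cos(P[2]),np.sin(P[2]); d=np.array(w[:2])-P[:2]
    return np.round(1000*np.array([c*d[0]+s*d[1],-s*d[0]+c*d[1]]),1)
E
python3 - <<'E'
from h import *
from scipy.optimize import least_squares
f="pics/top0.png"; C=lambda x,y:np.array([250+x/3.1,90+y/3.1])
ft=[((-2,-69.1,102.4),C(285,203)),((-2,-89.8,116.5),C(357,184)),((-150,-89.8,116.5),C(440,458)),((-150,-69.1,102.4),C(367,479)),((90,42,102),C(64,94))]
fun=lambda P:np.concatenate([w2px(f,S(p,P))-q for p,q in ft])
s=least_squares(fun,[.5,-.05,.25]); P=s.x; print(P,np.degrees(P[2]),s.fun.round(1)); np.save("P.npy",P)
print("sill",S((0,0,90),P))
for p in [(-165,31,90),(-165,-31,90),(0,31,90),(0,-31,90),(-165,35,96)]: print(p,(w2px(f,S(p,P))-[250,90])*3.1)
print("dish",inv(px2w(f,*C(238,410),.100),P))
for n,q,z in(("blue",(66,370),.062),("green",(82,437),.044),("red",(112,534),.044)):
    w=px2w(f,*C(*q),z); print(n,w,inv(w,P))
o=sensors.observe();print("tcp in station",inv(o["tcp_pos"],P),np.degrees(np.arctan2(o["ee_rot"][1,1],o["ee_rot"][0,1]))-np.degrees(P[2]))
for q in [(-150,-93,94),(0,-93,94),(-130,0,120),(0,0,120)]: print(q,np.linalg.norm(S(q,P)[:2]))
E
```

```text
[ 0.5651101  -0.00912847  0.29132177] 16.691507912761978 [ 6.6 -0.5 -3.7  0.5 -4.8  2.1  5.1 -0.9 -3.2 -1.4]
sill [ 0.5651101  -0.00912847  0.09      ]
(-165, 31, 90) [201.89707787 556.66795307]
(-165, -31, 90) [317.68687787 524.66287527]
(0, 31, 90) [119.89686535 251.64505882]
(0, -31, 90) [233.61704874 221.31478559]
(-165, 35, 96) [194.20232777 558.95588712]
dish [-97.5  -6.6]
blue [0.49569089 0.04937393 0.062     ] [-49.7  76. ]
green [0.46080887 0.04108669 0.044     ] [-85.5  78.1]
red [0.40845119 0.02292788 0.044     ] [-140.9   75.7]
tcp in station [-451.8 -447.4] -82.00569308175477
(-150, -93, 94) 0.46988783181343124
(0, -93, 94) 0.5999148125865059
(-130, 0, 120) 0.44303119025015686
(0, 0, 120) 0.565183818793139
```

```bash
python3 - <<'E'
from h import *
from scipy.optimize import least_squares
f="pics/top0.png"; C=lambda x,y:np.array([250+x/3.1,90+y/3.1])
ft=[((-2,-89.8,116.5),C(357,184)),((-150,-89.8,116.5),C(440,458)),((90,42,102),C(64,94)),((0,31,90),C(131,250)),((0,-31,90),C(248,222)),((-165,31,90),C(214,555))]
fun=lambda P:np.concatenate([w2px(f,S(p,P))-q for p,q in ft])
s=least_squares(fun,[.5,-.05,.25]); P=s.x; print(P,np.degrees(P[2]),s.fun.round(1)); np.save("P.npy",P)
print("sill",S((0,0,90),P))
print("dish",inv(px2w(f,*C(238,410),.100),P))
for n,q,z in(("blue",(66,370),.062),("green",(82,437),.044),("red",(112,534),.044)):
    w=px2w(f,*C(*q),z); print(n,w,inv(w,P))
g="pics/scene0.png"; im=cv2.resize(cv2.imread(g)[150:290,220:400],None,fx=4,fy=4,interpolation=cv2.INTER_CUBIC)
for p in [(-165,31,90),(-165,-31,90),(0,31,90),(0,-31,90),(-150,-89.8,116.5),(-2,-89.8,116.5),(90,42,102),(-150,-69.1,102.4),(-2,-69.1,102.4),(-165,-55,0)]:
    q=(w2px(g,S(p,P))-[220,150])*4; cv2.circle(im,tuple(int(v) for v in q),4,(255,0,255),1)
cv2.imwrite("pics/sc.png",im)
E
```

```text
[ 0.56552603 -0.01511953  0.30214297] 17.311516870225987 [-0.  -0.2 -0.1  1.   0.  -1.2  0.2  0.6 -1.  -0.6  1.   0.3]
sill [ 0.56552603 -0.01511953  0.09      ]
dish [-96.2   0.3]
blue [0.49569089 0.04937393 0.062     ] [-47.5  82.4]
green [0.46080887 0.04108669 0.044     ] [-83.2  84.8]
red [0.40845119 0.02292788 0.044     ] [-138.6   83.1]
```

View pics/sc.png

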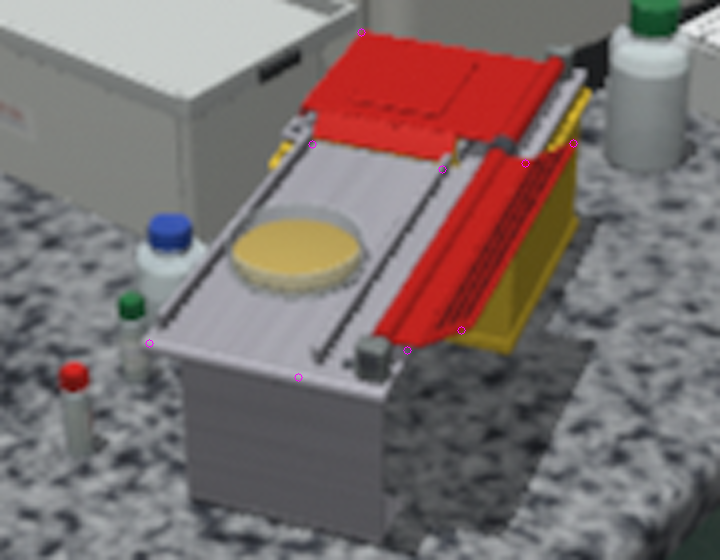

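Scene overlay agrees with the fit to about 2 mm. The two fingertips share a height, which suits a level paddle at z = 94 and the tray floor at z = 90. My plan is jaw axis along station y, gap about 68 mm, and TCP at y ≈ -40. That puts one finger on the paddle and the other mid-lane behind the dish.

```bash
cat >> h.py <<'E'
def st():
    P=np.load("P.npy"); o=sensors.observe(); R=o["ee_rot"]
    yaw=np.degrees(np.arctan2(R[1,0],R[0,0])-P[2])
    print("t",round(o["time"],2),"tcp st",inv(o["tcp_pos"],P),"z",round(o["tcp_pos"][2]*1e3,1),"yaw off (tool +yaw to fix)",round(yaw,2),"F",o["ft_force"].round(1),"gap",round(o["finger_gap"]*1e3,1)); return o,P
def tgt(x,y,z):
    o,P=st(); w=S((x,y,z),P); d=w-o["tcp_pos"]; print("tool delta mm",(o["ee_rot"].T@d*1e3).round(1))
E
python3 -c "
from h import *
tgt(-141,-40,180)"
```

```text
t 0.1 tcp st [-455.2 -436.6] z 191.5 yaw off (tool +yaw to fix) 7.37 F [-0.9 -0.3 -0.1] gap 85.6
tool delta mm [ 362.5 -353.    12.1]
```

Request:
step_arm([
  {"slide": [0.02,-0.02,0],"yaw": 1},
  {"slide": [0.05,-0.05,0],"yaw": 2},
  {"slide": [0.08,-0.08,0],"yaw": 3.5},
  {"slide": [0.11,-0.11,0],"yaw": 5},
  {"slide": [0.145,-0.14,0],"yaw": 6.5},
  {"slide": [0.18,-0.175,0],"yaw": 7.4},
  {"slide": [0.215,-0.21,0],"yaw": 7.4},
  {"slide": [0.24,-0.235,0],"yaw": 7.4},
], gripper=0.8)

```text
time: 0.9
tcp_pos: [0.3818, -0.2506, 0.1923]
ee_rot: [[0.954, 0.3, -0.0], [0.3, -0.954, 0.001], [0.0, -0.001, -1.0]]
ft_force: [0.3, -0.1, 0.6]
finger_gap: 0.068
```

```bash
python3 -c "
from h import *
tgt(-141,-40,180)"
```

```text
t 0.9 tcp st [-245.5 -170.1] z 192.3 yaw off (tool +yaw to fix) 0.14 F [ 0.3 -0.1  0.6] gap 68.0
tool delta mm [ 104.8 -129.8   12.3]
```

Request:
step_arm([
  {"slide": [0.02,-0.025,0],"yaw": 0},
  {"slide": [0.04,-0.05,0],"yaw": 0},
  {"slide": [0.06,-0.075,0],"yaw": 0},
  {"slide": [0.08,-0.1,0],"yaw": 0},
  {"slide": [0.095,-0.12,0],"yaw": 0},
  {"slide": [0.104,-0.129,0],"yaw": 0},
  {"slide": [0.104,-0.129,0],"yaw": 0},
  {"slide": [0.104,-0.129,0],"yaw": 0},
])

```text
time: 1.7
tcp_pos: [0.4415, -0.1013, 0.1922]
ee_rot: [[0.955, 0.296, -0.001], [0.296, -0.955, -0.0], [-0.001, 0.0, -1.0]]
ft_force: [-0.0, -0.4, -1.0]
finger_gap: 0.0688
```

```bash
python3 - <<'E'
from h import *
tgt(-141,-40,140)
snap("wrist","pics/w1.png");snap("top","pics/t1.png")
a=cv2.imread("pics/w1.png");b=cv2.imread("pics/t1.png")[90:290,250:410]
b=cv2.resize(b,(320,400),interpolation=cv2.INTER_CUBIC)
cv2.imwrite("pics/m1.png",np.hstack([a,b])[:, 160:])
P=np.load("P.npy")
for p in [(-124,0,102),(-96.2,0,102),(-150,-79,110),(-165,0,90),(-165,31,90)]: print(p,w2px("pics/w1.png",S(p,P)))
E
```

```text
t 1.7 tcp st [-144.   -45.4] z 192.2 yaw off (tool +yaw to fix) -0.08 F [-0.  -0.4 -1. ] gap 68.8
tool delta mm [ 3.  -5.4 52.2]
(-124, 0, 102) [261.25861569 164.32242689]
(-96.2, 0, 102) [259.31008402 127.96652735]
(-150, -79, 110) [363.41262342 199.21976382]
(-165, 0, 90) [265.96293272 208.90020721]
(-165, 31, 90) [229.11617538 208.99482774]
```

View pics/m1.png

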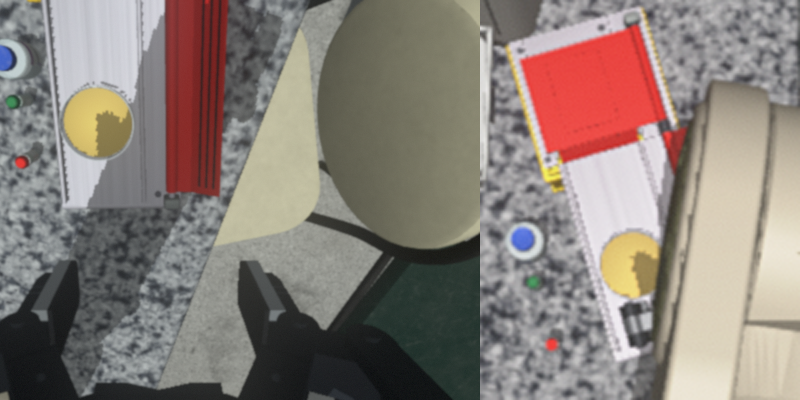

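The dish appears about 3 mm further on than estimated (rear edge at ~(258,158) in the wrist view), so there is room behind it. I'm lowering now.

Request:
step_arm([
  {"slide": [0.003,-0.004,0],"yaw": 0},
  {"slide": [0.003,-0.005,0.02],"yaw": 0},
  {"slide": [0.003,-0.005,0.04],"yaw": 0},
  {"slide": [0.003,-0.005,0.06],"yaw": 0},
  {"slide": [0.003,-0.005,0.072],"yaw": 0},
  {"slide": [0.003,-0.005,0.072],"yaw": 0},
  {"slide": [0.003,-0.005,0.072],"yaw": 0},
  {"slide": [0.003,-0.005,0.072],"yaw": 0},
])

```text
time: 2.6
tcp_pos: [0.4441, -0.0945, 0.1215]
ee_rot: [[0.955, 0.297, 0.002], [0.297, -0.955, -0.0], [0.002, 0.001, -1.0]]
ft_force: [0.0, 0.8, 0.3]
finger_gap: 0.0683
```

```bash
python3 - <<'E'
from h import *
tgt(-140,-40,95)
c=snap("scene","pics/s2.png");snap("wrist","pics/w2.png")
a=cv2.resize(cv2.imread("pics/s2.png")[150:290,220:400],(514,400),interpolation=cv2.INTER_CUBIC)
b=cv2.imread("pics/w2.png")[:,170:450]
cv2.imwrite("pics/m2.png",np.hstack([a,b]))
E
```

```text
t 2.6 tcp st [-139.6  -39.7] z 121.5 yaw off (tool +yaw to fix) -0.03 F [0.  0.8 0.3] gap 68.3
tool delta mm [-0.5  0.3 26.5]
```

View pics/m2.png

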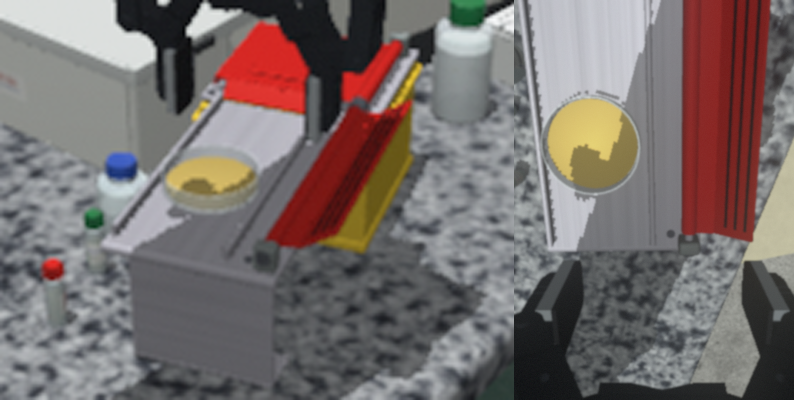

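```bash
python3 - <<'E'
from h import *
P=np.load("P.npy")
for p in [(-140,-81,129),(-140,1,129),(-129,-74,129),(-129,-6,129),(-151,-6,129),(-151,-74,129)]:
    q=w2px("pics/s2.png",S(p,P)); w=w2px("pics/w2.png",S(p,P)); print(p,((q-[220,150])*514/180).round(),(w-[170,0]+[514,0]).round())
for p in [(-93.5-28,0,102),(-150,-89.8,116.5),(-165,31,90)]: print(p,(w2px("pics/w2.png",S(p,P))+[344,0]).round())
d=np.load("pics/w2.png.npz");print(d["o"],inv(d["o"],P),d["R"].round(2))
E
```

```text
(-140, -81, 129) [320. 202.] [742. 242.]
(-140, 1, 129) [175. 171.] [588. 243.]
(-129, -74, 129) [314. 189.] [730. 223.]
(-129, -6, 129) [195. 164.] [600. 223.]
(-151, -6, 129) [178. 185.] [603. 261.]
(-151, -74, 129) [300. 211.] [728. 261.]
(-121.5, 0, 102) [597. 194.]
(-150, -89.8, 116.5) [752. 249.]
(-165, 31, 90) [557. 252.]
[ 0.52125618 -0.06897645  0.30343029] [-58.3 -38.2] [[ 0.3  -0.91 -0.3 ]
 [-0.96 -0.28 -0.09]
 [ 0.    0.31 -0.95]]
```

The fingertips look higher than the TCP arithmetic says: in the scene crop they end at about (172,112) and (313,138). I'll triangulate them from the scene and wrist views.

```bash
python3 - <<'E'
from h import *
P=np.load("P.npy")
def ray(f,u,v):
    d=np.load(f+".npz"); x=d["R"]@np.linalg.solve(d["K"],[u,v,1.]); return d["o"],x/np.linalg.norm(x)
k=180/514
for a,b in [((172,112),(238,262)),((313,138),(402,262))]:
    o1,r1=ray("pics/s2.png",220+a[0]*k,150+a[1]*k); o2,r2=ray("pics/w2.png",*b)
    t=np.linalg.lstsq(np.c_[r1,-r2],o2-o1,rcond=None)[0]; p,q=o1+t[0]*r1,o2+t[1]*r2
    m=(p+q)/2; print(inv(m,P),m[2],np.linalg.norm(p-q))
g="pics/s2.png"
a=cv2.imread(g)[130:230,250:370]; cv2.imwrite("pics/s2c.png",cv2.resize(a,None,fx=5,fy=5,interpolation=cv2.INTER_CUBIC))
st()
E
```

```text
[-135.2    0.3] 0.16181780621889907 0.006446977250963996
[-133.7  -74.5] 0.16287058796942416 0.0008180653170100846
t 2.7 tcp st [-139.7  -39.6] z 121.3 yaw off (tool +yaw to fix) -0.04 F [-0.3 -0.3 -0.3] gap 67.9
```

View pics/s2c.png

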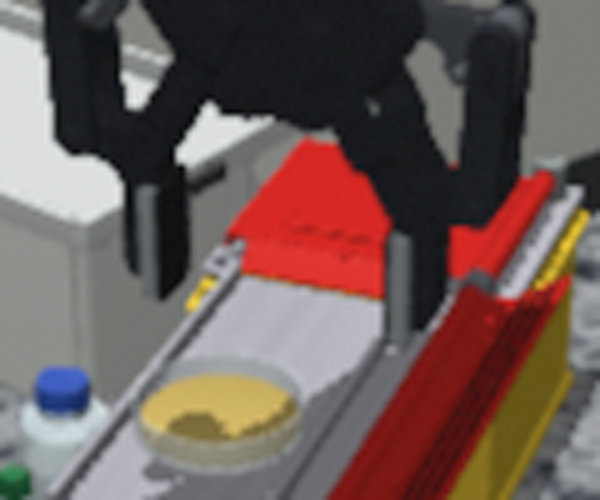

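Both views put the tips about 35 mm above the reported TCP (doc suggests about 7). I'll descend 25 mm, which is safe under either reading, and use force and a picture to tell.

Request:
step_arm([
  {"slide": [0,0,0.005],"yaw": 0},
  {"slide": [0,0,0.01],"yaw": 0},
  {"slide": [0,0,0.015],"yaw": 0},
  {"slide": [0,0,0.02],"yaw": 0},
  {"slide": [0,0,0.025],"yaw": 0},
  {"slide": [0,0,0.025],"yaw": 0},
  {"slide": [0,0,0.025],"yaw": 0},
  {"slide": [0,0,0.025],"yaw": 0},
])

```text
time: 3.5
tcp_pos: [0.4435, -0.0944, 0.0956]
ee_rot: [[0.955, 0.297, 0.0], [0.297, -0.955, 0.0], [0.0, 0.0, -1.0]]
ft_force: [1.1, -0.4, 0.4]
finger_gap: 0.0684
```

```bash
python3 - <<'E'
from h import *
st()
snap("scene","pics/s3.png")
a=cv2.imread("pics/s3.png")[130:250,250:390]; cv2.imwrite("pics/s3c.png",cv2.resize(a,None,fx=5,fy=5,interpolation=cv2.INTER_CUBIC))
E
```

```text
t 3.5 tcp st [-140.1  -39.3] z 95.6 yaw off (tool +yaw to fix) -0.03 F [ 1.1 -0.4  0.4] gap 68.4
```

View pics/s3c.png

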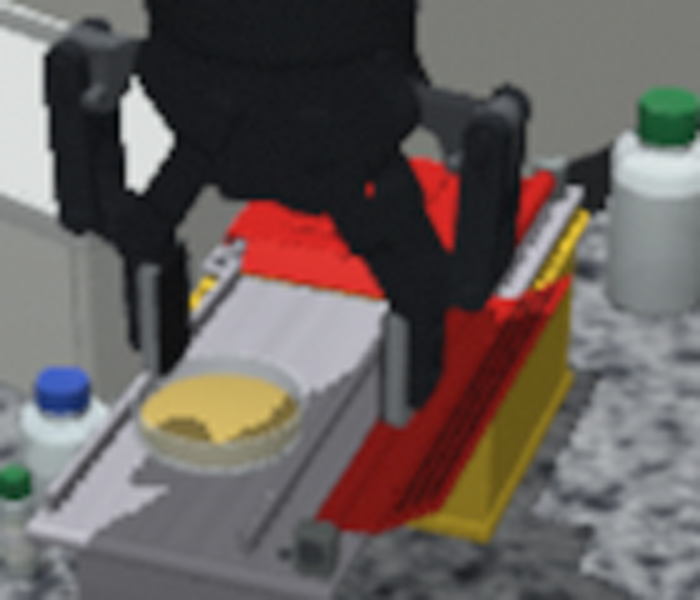

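No contact yet at 0.4 N, so the tips are about 35–45 mm above the reported TCP: the right tip is at (400,425) in the crop, still above the paddle. I'll keep descending and feel for the paddle.

Request:
step_arm([
  {"slide": [0,0,0.004],"yaw": 0},
  {"slide": [0,0,0.008],"yaw": 0},
  {"slide": [0,0,0.012],"yaw": 0},
  {"slide": [0,0,0.014],"yaw": 0},
  {"slide": [0,0,0.014],"yaw": 0},
  {"slide": [0,0,0.014],"yaw": 0},
  {"slide": [0,0,0.014],"yaw": 0},
  {"slide": [0,0,0.014],"yaw": 0},
])

```text
time: 4.35
tcp_pos: [0.4434, -0.0944, 0.0816]
ee_rot: [[0.955, 0.297, 0.0], [0.297, -0.955, -0.0], [0.0, 0.0, -1.0]]
ft_force: [-0.2, 0.5, -0.6]
finger_gap: 0.0681
```

```bash
cat >> h.py <<'E'
def lines(f,p): return w2px(f,p)
E
python3 - <<'E'
from h import *
o,P=st(); print([k for k in dir(r) if not k.startswith("_")], r.pinch_z)
E
```

```text
t 4.35 tcp st [-140.2  -39.4] z 81.6 yaw off (tool +yaw to fix) -0.03 F [-0.2  0.5 -0.6] gap 68.1
['MotionError', 'pinch_z'] 0.0187
```

Request:
step_arm([
  {"slide": [0,0,0.004],"yaw": 0},
  {"slide": [0,0,0.007],"yaw": 0},
  {"slide": [0,0,0.007],"yaw": 0},
  {"slide": [0,0,0.007],"yaw": 0},
  {"slide": [0,0,0.007],"yaw": 0},
  {"slide": [0,0,0.007],"yaw": 0},
  {"slide": [0,0,0.007],"yaw": 0},
  {"slide": [0,0,0.007],"yaw": 0},
])

```text
time: 5.15
tcp_pos: [0.4434, -0.0944, 0.0745]
ee_rot: [[0.955, 0.297, 0.0], [0.297, -0.955, 0.0], [0.0, -0.0, -1.0]]
ft_force: [-0.2, -0.2, 0.9]
finger_gap: 0.0685
```

```bash
python3 - <<'E'
from h import *
o,P=st()
for i in range(3): snap("scene",f"pics/s4.png"); print(sensors.observe()["ft_force"].round(1))
E
```

```text
t 5.15 tcp st [-140.2  -39.3] z 74.5 yaw off (tool +yaw to fix) -0.03 F [-0.2 -0.2  0.9] gap 68.5
[-0.1 -0.6  0.3]
[-0.1  1.   0.7]
[-0.1  0.4  0.5]
```

Request:
step_arm([
  {"slide": [0,0,0.003],"yaw": 0},
  {"slide": [0,0,0.006],"yaw": 0},
  {"slide": [0,0,0.006],"yaw": 0},
  {"slide": [0,0,0.006],"yaw": 0},
  {"slide": [0,0,0.006],"yaw": 0},
  {"slide": [0,0,0.006],"yaw": 0},
  {"slide": [0,0,0.006],"yaw": 0},
  {"slide": [0,0,0.006],"yaw": 0},
])

```text
time: 6.1
tcp_pos: [0.4434, -0.0943, 0.0685]
ee_rot: [[0.955, 0.297, 0.0], [0.297, -0.955, 0.0], [0.0, -0.0, -1.0]]
ft_force: [0.3, 0.8, 0.2]
finger_gap: 0.068
```

```bash
python3 - <<'E'
from h import *
o,P=st()
c=snap("scene","pics/s5.png"); snap("wrist","pics/w5.png"); print(sensors.observe()["ft_force"].round(1))
a=cv2.imread("pics/s5.png")[140:245,255:380]; a=cv2.resize(a,None,fx=4,fy=4,interpolation=cv2.INTER_CUBIC)
b=cv2.imread("pics/w5.png")[:,170:470][:420]; b=cv2.copyMakeBorder(b,0,420-b.shape[0],0,0,cv2.BORDER_CONSTANT)
cv2.imwrite("pics/m5.png",np.hstack([a,b]))
E
```

```text
t 6.1 tcp st [-140.2  -39.3] z 68.5 yaw off (tool +yaw to fix) -0.03 F [0.3 0.8 0.2] gap 68.0
[-0.7  0.2 -0.1]
```

View pics/m5.png

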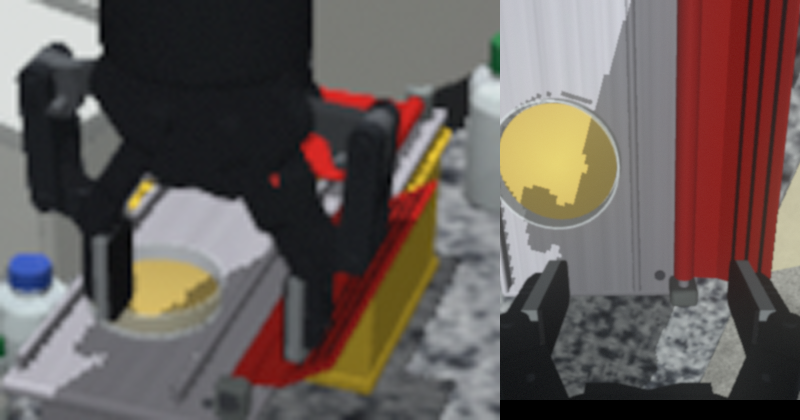

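```bash
python3 - <<'E'
from h import *
P=np.load("P.npy")
for z in(.095,.105,.115,.125):
    print(z,"scene R rear-in",inv(px2w("pics/s5.png",326.75,230.5,z),P),"rear-out",inv(px2w("pics/s5.png",331.5,230.5,z),P),"front-out",inv(px2w("pics/s5.png",338,226,z),P),
    "L rear-out",inv(px2w("pics/s5.png",255+92/4,140+318/4,z),P),"L rear-in",inv(px2w("pics/s5.png",255+110/4,140+320/4,z),P),"L front-in",inv(px2w("pics/s5.png",255+132/4,140+308/4,z),P),
    "wrist R",inv(px2w("pics/w5.png",400,262,z),P),inv(px2w("pics/w5.png",428,262,z),P),"L",inv(px2w("pics/w5.png",238,262,z),P),inv(px2w("pics/w5.png",213,262,z),P))
E
```

```text
0.095 scene R rear-in [-120.   -66.2] rear-out [-117.4  -73. ] front-out [-102.   -78.5] L rear-out [-119.    16.8] L rear-in [-117.8    9.5] L front-in [-106.6    4.8] wrist R [-142.1  -77.5] [-142.2  -91. ] L [-142.     0.9] [-142.   13.]
0.105 scene R rear-in [-133.7  -70.8] rear-out [-131.1  -77.5] front-out [-116.   -82.9] L rear-out [-132.7   10.3] L rear-in [-131.5    3.2] L front-in [-120.5   -1.4] wrist R [-136.8  -74.9] [-136.8  -87.6] L [-136.6   -1.6] [-136.6    9.7]
0.115 scene R rear-in [-147.3  -75.5] rear-out [-144.8  -82. ] front-out [-130.1  -87.3] L rear-out [-146.4    3.9] L rear-in [-145.2   -3.1] L front-in [-134.5   -7.6] wrist R [-131.4  -72.4] [-131.4  -84.2] L [-131.3   -4.1] [-131.3    6.4]
0.125 scene R rear-in [-161.   -80.1] rear-out [-158.5  -86.5] front-out [-144.1  -91.6] L rear-out [-160.    -2.6] L rear-in [-158.9   -9.4] L front-in [-148.4  -13.8] wrist R [-126.   -69.9] [-126.   -80.8] L [-125.9   -6.6] [-125.9    3.1]
```

Everything agrees with tip height z ≈ 116, front faces at x ≈ -130, paddle finger at y -73 to -85 and lane finger at y -5 to 6. That makes the tip TCP+47, so it's about to touch the paddle. I'm pressing now.

Request:
step_arm([
  {"slide": [0,0,0.003],"yaw": 0},
  {"slide": [0,0,0.006],"yaw": 0},
  {"slide": [0,0,0.009],"yaw": 0},
  {"slide": [0,0,0.011],"yaw": 0},
  {"slide": [0,0,0.011],"yaw": 0},
  {"slide": [0,0,0.011],"yaw": 0},
  {"slide": [0,0,0.011],"yaw": 0},
  {"slide": [0,0,0.011],"yaw": 0},
])

```text
time: 7.0
tcp_pos: [0.4434, -0.0944, 0.0575]
ee_rot: [[0.955, 0.297, 0.0], [0.297, -0.955, -0.0], [0.0, 0.0, -1.0]]
ft_force: [1.6, -0.0, 2.3]
finger_gap: 0.068
```

```bash
python3 - <<'E'
from h import *
o,P=st(); print(o["torque"].round(2))
E
```

```text
t 7.0 tcp st [-140.1  -39.3] z 57.5 yaw off (tool +yaw to fix) -0.03 F [ 1.6 -0.   2.3] gap 68.0
[-0.21 -0.14 -0.01]
```

Contact at 2.3 N, as predicted. Next I'm pressing to tip z ≈ 96.

Request:
step_arm([
  {"slide": [0,0,0.002],"yaw": 0},
  {"slide": [0,0,0.004],"yaw": 0},
  {"slide": [0,0,0.006],"yaw": 0},
  {"slide": [0,0,0.008],"yaw": 0},
  {"slide": [0,0,0.0085],"yaw": 0},
  {"slide": [0,0,0.0085],"yaw": 0},
  {"slide": [0,0,0.0085],"yaw": 0},
  {"slide": [0,0,0.0085],"yaw": 0},
])

```text
time: 7.8
tcp_pos: [0.4434, -0.0943, 0.049]
ee_rot: [[0.955, 0.297, 0.0], [0.297, -0.955, 0.0], [0.0, -0.0, -1.0]]
ft_force: [0.2, -1.4, 2.4]
finger_gap: 0.0682
```

```bash
python3 - <<'E'
from h import *
o,P=st(); print(o["torque"].round(2))
c=snap("scene","pics/s6.png"); snap("top","pics/t6.png"); print(sensors.observe()["ft_force"].round(1))
a=cv2.imread("pics/s6.png")[140:245,255:380]; a=cv2.resize(a,None,fx=4,fy=4,interpolation=cv2.INTER_CUBIC)
b=cv2.imread("pics/t6.png")[90:230,250:350]; b=cv2.resize(b,(300,420),interpolation=cv2.INTER_CUBIC)
cv2.imwrite("pics/m6.png",np.hstack([a,b]))
E
```

```text
t 7.8 tcp st [-140.2  -39.2] z 49.0 yaw off (tool +yaw to fix) -0.02 F [ 0.2 -1.4  2.4] gap 68.2
[-0.22 -0.22  0.01]
[ 2.  -0.1  3.8]
```

View pics/m6.png

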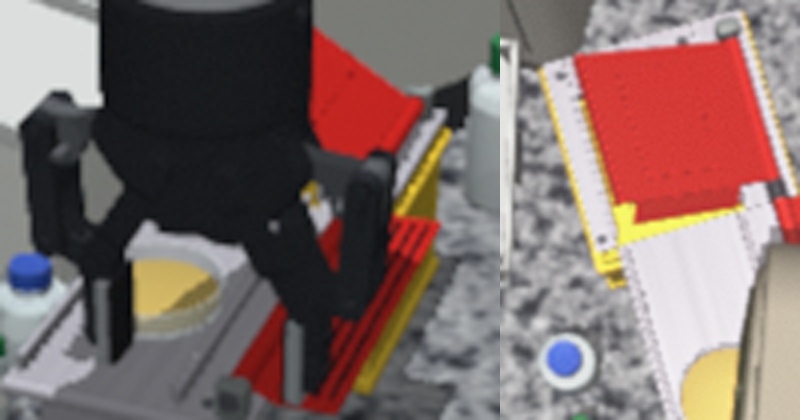

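The cover is lifted clear and the paddle is nearly level. The cover's back-left corner is now at (575,58) in the right panel, and I'll solve the angle from that.

```bash
python3 - <<'E'
from h import *
P=np.load("P.npy"); f="pics/t6.png"
print("obs",[275,109.3])
for t in(.3,.4,.5,.6,.7): print(t,w2px(f,S((90,-55+97*np.cos(t)-2*np.sin(t),100+97*np.sin(t)+2*np.cos(t)),P)).round(1))
E
```

```text
obs [275, 109.3]
0.3 [271.9 113.4]
0.4 [273.5 111.1]
0.5 [275.8 108.7]
0.6 [278.6 106.2]
0.7 [282.1 103.7]
```

The angle is about 0.48. I'll press 2.5 mm more and start pushing.

Request:
step_arm([
  {"slide": [0,0,0.0015],"yaw": 0},
  {"slide": [0,0,0.0025],"yaw": 0},
  {"slide": [0.006,0,0.0025],"yaw": 0},
  {"slide": [0.014,0,0.0025],"yaw": 0},
  {"slide": [0.024,0,0.0025],"yaw": 0},
  {"slide": [0.034,0,0.0025],"yaw": 0},
  {"slide": [0.04,0,0.0025],"yaw": 0},
  {"slide": [0.042,0,0.0025],"yaw": 0},
])

```text
time: 8.7
tcp_pos: [0.4825, -0.0821, 0.0459]
ee_rot: [[0.955, 0.297, -0.003], [0.297, -0.955, -0.0], [-0.002, -0.001, -1.0]]
ft_force: [-4.6, -2.6, 5.8]
finger_gap: 0.0687
```

```bash
python3 - <<'E'
from h import *
o,P=st(); print(o["torque"].round(2))
snap("wrist","pics/w7.png"); snap("top","pics/t7.png"); print(sensors.observe()["ft_force"].round(1))
a=cv2.imread("pics/w7.png")[:,:480]
b=cv2.imread("pics/t7.png")[90:230,250:350]; b=cv2.resize(b,(286,400),interpolation=cv2.INTER_CUBIC)
cv2.imwrite("pics/m7.png",np.hstack([a,b]))
E
```

```text
t 8.7 tcp st [-99.2 -39.3] z 45.9 yaw off (tool +yaw to fix) -0.05 F [-4.6 -2.6  5.8] gap 68.7
[-0.56  0.75 -0.1 ]
[-1.6 -0.8  5.1]
```

View pics/m7.png

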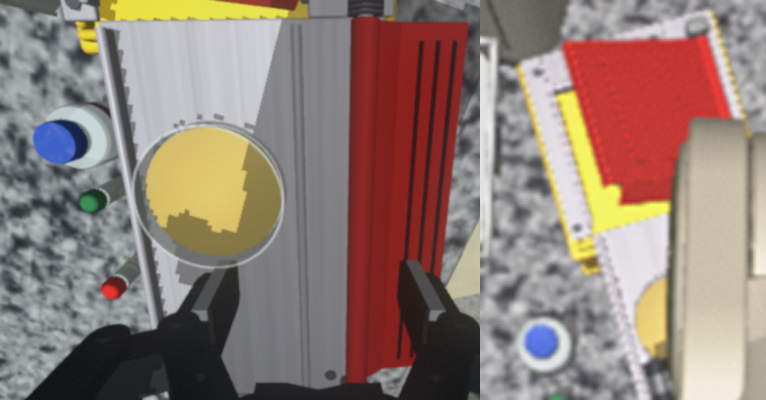

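The finger is at the dish's rear edge (~(210,265)) and the cover is wide open at about 0.6. I'll push it over the sill.

Request:
step_arm([
  {"slide": [0.006,0,0],"yaw": 0},
  {"slide": [0.015,0,0],"yaw": 0},
  {"slide": [0.025,0,0],"yaw": 0},
  {"slide": [0.035,0,0],"yaw": 0},
  {"slide": [0.045,0,0],"yaw": 0},
  {"slide": [0.055,0,0],"yaw": 0},
  {"slide": [0.065,0,0],"yaw": 0},
  {"slide": [0.071,0,0],"yaw": 0},
])

```text
time: 9.6
tcp_pos: [0.5504, -0.0612, 0.0458]
ee_rot: [[0.955, 0.297, -0.003], [0.297, -0.955, -0.0], [-0.003, -0.0, -1.0]]
ft_force: [-3.2, -1.4, 5.8]
finger_gap: 0.0685
```

```bash
python3 - <<'E'
from h import *
o,P=st(); print(o["torque"].round(2))
snap("wrist","pics/w8.png"); snap("top","pics/t8.png"); print(sensors.observe()["ft_force"].round(1))
a=cv2.imread("pics/w8.png")[:,:480]
b=cv2.imread("pics/t8.png")[90:230,250:350]; b=cv2.resize(b,(286,400),interpolation=cv2.INTER_CUBIC)
cv2.imwrite("pics/m8.png",np.hstack([a,b]))
E
```

```text
t 9.6 tcp st [-28.2 -39.4] z 45.8 yaw off (tool +yaw to fix) -0.06 F [-3.2 -1.4  5.8] gap 68.5
[-0.51  0.72 -0.15]
[-0.4 -1.   4.3]
```

View pics/m8.png

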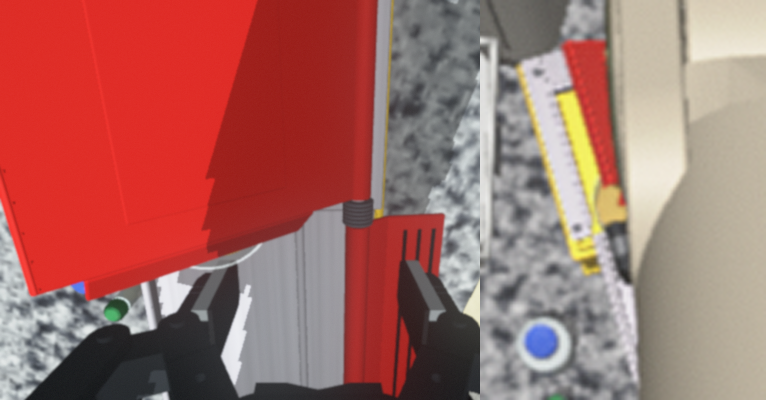

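The rear rim is still visible at the mouth (~(230,255)), so the dish may not have dropped. I've used up the pictures I can view, so I'll check numerically from the amber pixels.

```bash
cat >> h.py <<'E'
def amber(fn):
    i=cv2.cvtColor(cv2.imread(fn),cv2.COLOR_BGR2HSV); P=np.load("P.npy")
    m=cv2.inRange(i,(17,60,60),(26,190,255)); n,l,s,c=cv2.connectedComponentsWithStats(m)
    for k in range(1,n):
        if s[k,4]>8:
            p=c[k]; print(fn,p.round(1),s[k],"st z100",inv(px2w(fn,*p,.1),P),"z10",inv(px2w(fn,*p,.014),P))
E
python3 - <<'E'
from h import *
P=np.load("P.npy"); print(inv(px2w("pics/t8.png",293.7,160,.1),P))
st(); snap("top","pics/t9.png"); snap("wrist","pics/w9.png"); snap("scene","pics/s9.png")
for f in("t7","t8","t9","w7","w8","w9","s9"): amber(f"pics/{f}.png")
for a,b in(("t8","t9"),("w8","w9")): print(a,cv2.absdiff(cv2.imread(f"pics/{a}.png"),cv2.imread(f"pics/{b}.png")).max(2).__gt__(40).sum())
E
```

```text
[15.3 24. ]
t 9.7 tcp st [-27.5 -39.4] z 46.0 yaw off (tool +yaw to fix) -0.03 F [-0.4 -1.   4.3] gap 68.5
pics/t7.png [337.7 116.8] [331  94  15  45  66] st z100 [ 64.8 -64.2] z10 [ 87.6 -73.6]
pics/t7.png [275.6 152.7] [262 112  30  75 199] st z100 [34.8 49. ] z10 [54.4 51.5]
pics/t7.png [280.  122.6] [276 121   8   5  12] st z100 [81.  28.9] z10 [105.4  29.3]
pics/t7.png [278.9 131.7] [277 125   5  16  19] st z100 [66.8 34.7] z10 [89.7 35.7]
pics/t7.png [310.6 201.2] [304 187  13  29 273] st z100 [-56.6  15.8] z10 [-46.6  14.9]
pics/t8.png [275.6 152.7] [262 112  30  75 197] st z100 [34.8 49. ] z10 [54.4 51.5]
pics/t8.png [279.7 122.4] [276 121   8   4  11] st z100 [81.4 29.3] z10 [106.   29.7]
pics/t8.png [291.4 156.6] [277 125  25  45 183] st z100 [21.7 26.1] z10 [40.  26.2]
pics/t8.png [286.5 175.6] [284 174   6   4  12] st z100 [-6.1 42. ] z10 [ 9.2 43.7]
pics/t9.png [275.6 152.7] [262 112  30  75 198] st z100 [34.8 49. ] z10 [54.4 51.5]
pics/t9.png [279.9 122.6] [276 121   8   5  12] st z100 [81.  29.1] z10 [105.5  29.5]
pics/t9.png [281.2 139.5] [277 125  10  33  40] st z100
[... 1413 characters left out ...]
.  116.6] [373   0  21 220 707] st z100 [ 42.1 -61.9] z10 [ 34.  -77.8]
pics/s9.png [314.9 174.2] [312 168   8  18  42] st z100 [35.7 12.2] z10 [184.3  67.6]
pics/s9.png [301.3 181.3] [298 177   6   9  24] st z100 [ 1.8 25.4] z10 [143.8  83.3]
pics/s9.png [333.1 186.9] [327 180  12  12  33] st z100 [  3.7 -34. ] z10 [146.1  12.5]
pics/s9.png [289.4 188.1] [287 185   6   8  23] st z100 [-28.2  35.6] z10 [108.   95.5]
pics/s9.png [360.4 188.7] [359 185   6  11  18] st z100 [ 15.1 -80.7] z10 [159.7 -43.1]
pics/s9.png [321.3 188.8] [317 188   9   3  13] st z100 [-10.3 -17.1] z10 [129.4  32.7]
pics/s9.png [355.3 221.5] [344 202  21  37  56] st z100 [ -87.4 -102.2] z10 [ 37.6 -68.8]
t8 107
w8 1954
```

Between the last two frames, 0.1 s apart, the amber left the mouth and the wrist view changed by about 1950 px, so the dish dropped. I'll hold briefly, back off along the tray, then lift.

Request:
step_arm([
  {"slide": [0,0,0],"yaw": 0},
  {"slide": [0,0,0],"yaw": 0},
  {"slide": [0,0,0],"yaw": 0},
  {"slide": [-0.006,0,0],"yaw": 0},
  {"slide": [-0.016,0,0],"yaw": 0},
  {"slide": [-0.028,0,0],"yaw": 0},
  {"slide": [-0.036,0,0],"yaw": 0},
  {"slide": [-0.04,0,0],"yaw": 0},
])

```text
time: 10.65
tcp_pos: [0.5128, -0.0724, 0.0469]
ee_rot: [[0.955, 0.298, 0.002], [0.298, -0.955, 0.0], [0.002, 0.0, -1.0]]
ft_force: [3.0, 0.3, 5.3]
finger_gap: 0.0684
```

```bash
python3 - <<'E'
from h import *
o,P=st(); snap("wrist","pics/w10.png"); snap("top","pics/t10.png")
for f in("w10","t10"): amber(f"pics/{f}.png")
E
```

```text
t 10.65 tcp st [-67.4 -39. ] z 46.9 yaw off (tool +yaw to fix) 0.0 F [3.  0.3 5.3] gap 68.4
pics/w10.png [390.5  65.1] [380   0  16 117 387] st z100 [ 18.9 -62. ] z10 [ 22.3 -78.3]
pics/w10.png [306.4 106.4] [301 101  10  11  80] st z100 [  5.5 -33.5] z10 [ -0.1 -30.8]
pics/w10.png [112.  134.3] [107 133  10   3  21] st z100 [-4.1 35.9] z10 [-16.1  85. ]
pics/t10.png [332.6  99.4] [331  94   4  13  20] st z100 [ 95.2 -64.2] z10 [121.2 -73.6]
pics/t10.png [275.6 152.7] [262 112  30  75 198] st z100 [34.8 49. ] z10 [54.4 51.5]
pics/t10.png [279.  122.9] [276 122   6   4  10] st z100 [80.9 30.6] z10 [105.4  31.2]
pics/t10.png [280.8 138.1] [277 125   9  30  36] st z100 [55.7 34.5] z10 [77.6 35.5]
pics/t10.png [293.8 156. ] [290 153   8   7  13] st z100 [21.6 22.2] z10 [39.8 21.9]
pics/t10.png [286.5 175.5] [284 174   6   4  11] st z100 [-5.9 42. ] z10 [ 9.5 43.8]
```

No dish on the tray now, so I'm lifting off.

Request:
step_arm([
  {"slide": [0,0,-0.008],"yaw": 0},
  {"slide": [0,0,-0.018],"yaw": 0},
  {"slide": [0,0,-0.03],"yaw": 0},
  {"slide": [-0.01,0,-0.05],"yaw": 0},
  {"slide": [-0.03,0.02,-0.08],"yaw": 0},
  {"slide": [-0.05,0.04,-0.11],"yaw": 0},
  {"slide": [-0.06,0.06,-0.14],"yaw": 0},
  {"slide": [-0.06,0.07,-0.15],"yaw": 0},
])

```text
time: 11.55
tcp_pos: [0.4767, -0.1602, 0.2005]
ee_rot: [[0.956, 0.294, 0.004], [0.294, -0.956, -0.002], [0.003, 0.004, -1.0]]
ft_force: [0.8, 0.7, 0.5]
finger_gap: 0.0681
```

Request:
step_arm([
  {"slide": [-0.02,0.03,0],"yaw": 0},
  {"slide": [-0.04,0.07,0],"yaw": 0},
  {"slide": [-0.06,0.11,0],"yaw": 0},
  {"slide": [-0.08,0.14,0],"yaw": 0},
  {"slide": [-0.1,0.17,0],"yaw": 0},
  {"slide": [-0.1,0.18,0],"yaw": 0},
  {"slide": [-0.1,0.18,0],"yaw": 0},
  {"slide": [-0.1,0.18,0],"yaw": 0},
])

```text
time: 12.35
tcp_pos: [0.4355, -0.357, 0.196]
ee_rot: [[0.954, 0.299, -0.0], [0.299, -0.954, 0.002], [0.0, -0.002, -1.0]]
ft_force: [1.3, -0.0, -0.2]
finger_gap: 0.0682
```

```bash
python3 - <<'E'
from h import *
st(); snap("top","pics/t11.png"); snap("scene","pics/s11.png")
P=np.load("P.npy")
for n in("top","scene"):
    a=cv2.imread(f"pics/{n}0.png").astype(int); b=cv2.imread(f"pics/{n[0]}11.png").astype(int)
    m=(np.abs(a-b).max(2)>40).astype(np.uint8); k,l,s,c=cv2.connectedComponentsWithStats(m)
    print(n,[(s[i].tolist()) for i in range(1,k) if s[i,4]>15])
amber("pics/t11.png"); amber("pics/top0.png")
for nm,p,rd in(("cover",(45,0,102),20),("front",(3,0,95),3)):
    for f in("pics/top0.png","pics/t11.png"):
        u,v=w2px(f,S(p,P)).astype(int); print(nm,f,cv2.imread(f)[v,u])
E
```

```text
t 12.35 tcp st [-225.9 -287.7] z 196.0 yaw off (tool +yaw to fix) 0.09 F [ 1.3 -0.  -0.2] gap 68.2
top [[572, 203, 68, 77, 3421], [310, 204, 34, 36, 916], [531, 240, 46, 35, 828], [318, 295, 90, 105, 2426], [373, 333, 6, 8, 31], [381, 333, 5, 6, 17], [395, 379, 12, 21, 111]]
scene [[431, 0, 152, 222, 16304], [538, 34, 27, 4, 60], [277, 202, 36, 23, 607], [20, 255, 17, 71, 500], [585, 281, 55, 119, 4541], [270, 336, 48, 27, 644], [221, 343, 8, 4, 22], [228, 342, 17, 10, 81], [106, 346, 158, 40, 2134], [254, 349, 7, 6, 24], [265, 361, 30, 16, 179], [40, 363, 28, 4, 80], [88, 370, 14, 4, 26]]
pics/t11.png [339.7 122.8] [331  94  19  60  85] st z100 [ 54.3 -64.5] z10 [ 76.  -73.9]
pics/t11.png [271.6 143. ] [262 112  20  67 148] st z100 [51.9 51. ] z10 [73.4 53.7]
pics/t11.png [287.6 182. ] [282 178  10   9  49] st z100 [-16.6  43.1] z10 [-2.4 45. ]
pics/top0.png [339.7 122.8] [331  94  19  60  85] st z100 [ 54.3 -64.5] z10 [ 76.  -73.9]
pics/top0.png [271.6 142.8] [262 112  20  67 147] st z100 [52.3 51. ] z10 [73.8 53.7]
pics/top0.png [286.5 175.5] [284 174   6   4  11] st z100 [-5.9 42. ] z10 [ 9.5 43.8]
pics/top0.png [287.6 182. ] [282 178  10   9  49] st z100 [-16.6  43.1] z10 [-2.4 45. ]
pics/top0.png [326.  221.9] [310 206  33  33 836] st z100 [-95.4   1.3] z10 [-89.4  -1.2]
cover pics/top0.png [ 71  77 242]
cover pics/t11.png [ 71  75 243]
front pics/top0.png [ 55  58 214]
front pics/t11.png [ 56  59 215]
```

Against the starting images, the station area differs only where the dish used to lie. The cover and paddle look as they did at the start (closed), and the vials and bottle show no change. I'm handing in.

```bash
python3 -c "
from h import *
print(workorder.close_job())"
```

```text
the job is handed in; nothing more can be done
None
```

The dish went over the sill and dropped into the bin at about t = 9.7 s, and I handed the job in at about 12.4 s of the 35 s allowed. One fingertip held the red paddle down while the other pushed the dish along the tray. I then backed off and lifted clear so the cover could spring shut.

**Last checks:**
- **Opening:** With the paddle pressed, I estimated the cover at about 0.48 rad from its corner in the top view. I then pressed 2.5 mm more before pushing, and the upward force was about 4–6 N.
- **Drop:** The dish's amber filling disappeared from the mouth between two frames 0.1 s apart, and no dish was left on the tray afterwards.
- **After release:** The final top and scene pictures match the starting ones around the station, except where the dish used to lie. The cover and paddle look closed, the vials and bottle look unmoved, and the arm touches nothing.

**Disagreement and limits:**
- **Fingertip height:** The tips stood about 47 mm above the reported TCP height at this opening, while I had estimated about 7 mm from the description. I relied on the cameras and the contact force instead.
- **Dish in the bin:** I could not see its resting pose under the closed cover. I inferred it from the drop.
- **Picture limit:** I used all 12 picture views, so the final checks were by image comparison only.

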